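Fold down the ratchet dressing mirror

ROBOT

A 6-joint arm with a two-finger parallel gripper is mounted at the origin on the work surface. World frame = base frame: x ahead of the robot, y to its left, z up, the work surface at z = 0. Lengths are in mm, angles in rad, forces in N, time in s.
With the tool pointing down it reaches from about 275 to 750 mm from the base axis. Payload 10.2 kg.
Tool frame: the origin (TCP) lies between the finger pads; the fingertips stand 17 mm ahead of it and the grasp point (between the pads) lies 2 mm behind it (tips_ahead is the distance from the TCP to the fingertips, in mm); z points along the fingers, y is the line along which they close (so a half turn about z gives the same grasp; the last joint's range is limited). The gripper opens to 85 mm and grips with 20 to 120 N. Pads are 22 mm wide; open, the fingers measure 114 mm over their backs; the gripper's body (76 mm by 85 mm) begins 54 mm behind the grasp point. The pads swing forward as they close: fully open they stand 13 mm farther back than shut.
Start: joints at [0.882, 0.313, 1.498, -0, 1.331, -0.223], TCP at [235.81, 469.068, 225.694] pointing down, gripper open.
Joint ranges: [-2.94, 2.94], [-0.97, 2.17], [0.19, 2.56], [-1.23, 4.37], [0.02, 3.11], [-2.88, 2.88]. Speed limits (rad/s): [2.39, 2.39, 3.01, 3.14, 3.14, 3.14].

INTERFACE

Orientations are given as a unit quaternion [w, x, y, z].
In Python, from rig import sense, capture, finish_job, boxes_of, tips_ahead gives the robot as it stands.
- The arm moves only by the tool drive_tool, never from a script. Its argument "commands" is text: rows parted by semicolons, each of 7 numbers parted by spaces: the shift along the world's x, y, z in units of 0.1 m (1.0 is 0.1 m), then the turn, a rotation vector about the world's x, y, z in units of pi/4 rad (1.0 is pi/4 rad), then the opening in per cent of the stroke, from 0 (shut) to 100 (fully open). A call has 1 to 20 rows; each row shifts and turns the commanded pose from where the row before left it; what a row does not reach is not made up. A row lasts 1/12 s, in which the tool goes at most 41.7 mm and 7.16 degrees, less where a joint would pass 70% of its speed; a pose out of reach is approached as far as the arm can. A call with a number of a shift or a turn outside -1 to 1 is refused whole. A call with a gripper value outside its range is refused whole. The fingers move at their own pace and stop on an object; "force" is the grip in N (left out, the last holds). Time passes only in rows, so rows that do not move let the fingers close. It gives the time, the measured TCP pose, the force, the opening and the grip force at its end, in the units of the state.
- sense(): the state, without advancing time (a new reading comes with each control period).
- capture(name): name is "scene" or "top" or "wrist"; returns a dict with "pixels" (420x560x3 uint8, blue, green, red), "fov_y" (degrees; the focal length in pixels is half the picture's height over the tangent of half this angle, whatever the lens; pixels are square), "cx", "cy" (the principal point, pixels), "position" and "attitude" of the camera in the world; the wrist camera has in their place "tool_from_camera" (4x4, takes a point from camera to tool coordinates, whose origin is the TCP and whose axes are the flange's). Camera axes: x right, y down, z forward; pixel columns grow to the right and rows downward; lengths in mm; the calibration is good to about 2 mm. A picture is of the moment at which its call begins: read the wrist's pose just before it. There is no depth.
- finish_job(): hands the job in; it is judged then, once.
Trained networks look in a picture, given as the dict that the camera call returned (one of the last four; its "shot" number tells which), for a name from the list of things; names that differ only in an ending like _2 or _b are one class to them, and where a whole thing is asked for, a point or a joint stands for the part that bears it (a point fixed in the world has none). Each returns a list of dicts, best first, with "confidence" (0 to 1); they miss things now and then, are a little off and sometimes report something else, mostly with a low value. They report only what shows in the picture. A call takes as long as a camera call.
- boxes_of(picture, name): "position" ([column, row] in pixels, amid what is visible of it).
The state is a dict: "time_s": time; "joints": joint angles; "dq": joint speeds; "tau": joint torques, N m; "eef_pos": TCP position; "ee_rot": TCP orientation; "force": force on the tool from outside, world axes, zero at the start; "wrist_torque": the same for the moment, N m; "grip_width": opening from 0.0 (shut) to 1.0 (fully open); "grip_force": force on a finger pad.
Only numpy, scipy, OpenCV 4.12 (cv2) and the standard library are available. Lean on these libraries where they do the work, as an engineer would, in place of code of your own. Each camera call takes 0.05 s, during which the arm holds its last target. There are 200 camera calls.

TASK

Fold the dressing mirror on the washstand away: throw its pawl lever right over so that it stays clear of the toothed quadrant, lower the mirror gently until it lies fully flat on its stand, then throw the lever back so that the pawl drops into the teeth again. Leave the toiletries standing around it undisturbed.

Things in the scene. Friction and masses are not known exactly. Their poses are not given: they have to be found in the camera images.
- stand: The mirror's base: brown wooden board 240 mm (x) by 230 mm (y, -105 to +125), 20 mm thick, screwed to the counter. Origin: on the counter under the board, midway along x, on the mirror's centre line. Its x axis points from the hinge edge (towards the robot) to the back; z up.
- hinge_mid (a point): Middle of the mirror's hinge line, fixed at stand coordinates (-95, 0, 36) mm; the hinge runs along the stand's y. The framed mirror is 190 mm wide, 195 mm from hinge line to free edge, 14 mm thick, centred on the hinge line; the glass faces the robot when raised and up when flat; its back is brown wood.
- mirror (a joint): Tilt of the mirror, rad: 0 = flat on its stand, positive = raised (at most 1.4). Starts at about 0.95 to 1.25. The hinge is stiff: the mirror stays where it is left; 1 to 5 N square to the face near the free edge lowers it. With the pawl in the teeth it can be raised, but lowered only by up to one tooth (0.21 rad) of slack.
- mirror_edge (a point): Point on the glass-side face of the mirror, mid-width, 170 mm from the hinge line and 25 mm short of the free edge, moving with it: a place to push. z points out of the glass, x towards the free edge.
- pawl_pivot (a point): Pivot of the steel pawl on its bracket, fixed at stand coordinates (-35, 109, 119) mm, axis along the stand's y. Its beak reaches forward onto the steel toothed quadrant (radius 75 mm about the hinge, teeth every 12 deg) on the mirror's +y side, at stand y 105 to 113 mm.
- pawl (a joint): Angle of the pawl lever, rad: 0 to 0.15 = pawl resting in the teeth (lever leaning to the stand's -x, 35 deg off vertical); 1.30 = thrown right over against its stop (leaning as far to +x). Weighted: let go below about 0.6 or above about 1.0 it falls to that side by its weight and stays. 0.5 to 3 N at the grip moves it.
- pawl_grip (a point): Middle of the lever's black round cross-grip, 16 mm thick, 66 mm long along the stand's y (111 to 177 mm), free at its outer end. It circles the pivot at 80 mm radius: at pawl angle q it is at stand x = -35 - 80 sin(0.611 - q), y = 146, z = 119 + 80 cos(0.611 - q) mm, so about 184 mm above the counter at either end of its throw.
- tub: Bystander: brown glass jar with white cap, 64 mm across, 115 mm tall, on the stand's -y side. Origin under its centre.
- foam_can: Bystander: metal can with black cap, 52 mm across, 165 mm tall, on the stand's -y side. Origin under its centre.
- mug: Bystander: white mug, 80 mm across, 95 mm tall, on the stand's +y side beyond the lever. Origin under its centre.
- hairbrush: Bystander: dark wooden paddle hairbrush, 200 mm long, 66 mm wide, 30 mm high, lying bristles down on the stand's +y side beyond the lever. Origin on the counter near its middle, x along it to the paddle end.

How it is judged (in metres and radians):
On the way, in this order (a step that is already met when the one before it is completed fails the run):
1. the pawl lever is thrown over and stays clear of the teeth, with the mirror still raised (value of joint pawl above 1.1 rad and value of joint mirror above 0.6 rad), for 0.2 s.
2. the mirror lies flat on its stand, with the pawl still thrown clear (value of joint mirror below 0.06 rad and value of joint pawl above 0.7 rad), for 0.2 s.
At the end, for the whole second after the job is handed in: The mirror lies flat (within 0.06 rad, about 3 degrees), the pawl rests in the teeth again (lever within 0.15 rad of seated), both at rest (value of joint mirror below 0.06 rad and value of joint pawl below 0.15 rad and linear speed of mirror below 0.02 m/s and angular speed of pawl below 0.1 rad/s); the robot touches nothing.
It fails at once if the mirror comes down fast (quicker than 2 rad/s) (velocity of joint mirror below -2 rad/s).
It fails at once if a toiletry is shoved more than 30 mm or knocked over (distance of any of tub, foam_can, mug, hairbrush from where it was at the start of the episode above 0.03 m or angle between any of tub, foam_can, mug's own z axis and vertical above 0.5 rad).
It also fails if it takes over 64 s, if anything falls off the work surface, if the arm or the gripper's body presses on something with over 40 N, if the wrist force passes 120 N, or if a joint passes its speed limit or range.

## Working session

There is one attempt and no reset: what is moved stays moved. The work goes in short steps, Python scripts to look and compute and a tool call to move; the robot and the scene stay as the last step left them, time stands still between calls to the robot, and variables do not carry over. Pictures are saved under pics/ and viewed, at most 10 in all, crops included, and the job is handed in when it is done.

Besides the shell and the picture viewer there is one more tool, called after ">>>" by a JSON object that holds its "name" and its "arguments", one argument or row to a line. drive_tool: Moves the arm, as the interface text tells. Shifts and turns lie within -1 to 1; 1 stands for 0.1 m of shift or pi/4 rad of turn. Its arguments: {"type":"object","properties":{"commands":{"type":"string"},"force":{"type":"number"}},"required":["commands"]}

```bash
mkdir -p pics; cat > h.py <<'E'
import numpy as np, cv2
from scipy.spatial.transform import Rotation as R
from rig import *
def rot(a):
    a=np.array(a,float)
    return a if a.shape==(3,3) else R.from_quat(a[[1,2,3,0]]).as_matrix()
def cam(p):
    f=210/np.tan(np.radians(p["fov_y"])/2)
    return f,np.array(p["position"],float),rot(p["attitude"])
def ray(p,uv):
    f,c,A=cam(p); d=A@np.array([(uv[0]-p["cx"])/f,(uv[1]-p["cy"])/f,1]); return c,d/np.linalg.norm(d)
def proj(p,X):
    f,c,A=cam(p); q=A.T@(np.array(X,float)-c); return np.array([p["cx"]+f*q[0]/q[2],p["cy"]+f*q[1]/q[2]])
def tri(r):
    M=np.zeros((3,3));b=np.zeros(3)
    for c,d in r:
        P=np.eye(3)-np.outer(d,d);M+=P;b+=P@c
    X=np.linalg.solve(M,b); return X,[np.linalg.norm((np.eye(3)-np.outer(d,d))@(X-c)) for c,d in r]
E
python3 - <<'E'
from h import *
s=capture("scene");t=capture("top")
for n,p in(("scene",s),("top",t)):
    print(n,p["fov_y"],p["cx"],p["cy"],np.round(p["position"]),p["attitude"])
    cv2.imwrite(f"pics/{n}1.png",p["pixels"])
for k in["stand","mirror_edge","mirror","pawl_grip","pawl","tub","foam_can","mug","hairbrush"]:
    o=[]
    for p in(s,t):
        b=boxes_of(p,k); o.append(b[0] if b else None); print(k,[(np.round(x["position"]),round(x["confidence"],2)) for x in b[:3]])
    if all(o): print("  ",*[np.round(v,1) for v in tri([ray(p,x["position"]) for p,x in zip((s,t),o)])])
print(sense())
E
```

```text
scene 55.788744114124775 274.3344075290855 208.44623533247832 [1108. -732.  835.] [-0.41768574  0.8604308   0.26014903 -0.13236288]
top 42.966052416655344 277.7208540248562 212.26908538089936 [ 434.   11. 1531.] [-0.03890994  0.71325526 -0.69907206  0.03242221]
stand [(array([270., 239.]), 0.9)]
stand [(array([296., 202.]), 0.95)]
   [611.2 -26.2  45.3] [3.4 3.4]
mirror_edge [(array([254., 212.]), 0.67), (array([302., 181.]), 0.29)]
mirror_edge [(array([292., 218.]), 0.94)]
   [556.  -18.6 119.3] [7. 7.]
mirror [(array([254., 212.]), 0.63)]
mirror [(array([297., 218.]), 0.69)]
   [558.5 -27.6 124.3] [3.4 3.4]
pawl_grip [(array([278., 173.]), 0.44)]
pawl_grip [(array([250., 220.]), 0.79)]
   [550.9  95.4 188.8] [3.7 3.7]
pawl [(array([280., 168.]), 0.67)]
pawl [(array([248., 220.]), 0.69)]
   [553.1 101.5 201.4] [6.3 6.3]
tub [(array([240., 294.]), 0.7)]
tub [(array([374., 183.]), 0.85)]
   [ 669.  -242.8   55.1] [2.4 2.4]
foam_can [(array([207., 268.]), 0.6), (array([256., 211.]), 0.52)]
foam_can [(array([378., 224.]), 0.87)]
   [ 556.5 -244.6   84.6] [4.6 4.6]
mug [(array([328., 197
[... 175 characters left out ...]
 'joints': array([ 8.81603318e-01,  3.12912494e-01,  1.49768277e+00,  4.40628772e-05,
        1.33098953e+00, -2.23381884e-01]), 'dq': array([ 5.72834155e-04,  2.45641384e-04, -2.37295206e-04,  2.56845247e-04,
       -2.71650680e-05,  1.30414573e-03]), 'tau': array([-2.88348001e-04, -4.12165904e+01, -2.59907359e+01, -1.92791099e-04,
        3.62464434e-04, -4.53413759e-05]), 'eef_pos': array([235.80630376, 469.083294  , 225.69427432]), 'ee_rot': array([-1.74787090e-05,  2.30810697e-01,  9.72998675e-01,  1.29601121e-05]), 'force': array([-0.19638529,  0.34986784, -0.8207438 ]), 'wrist_torque': array([ 0.00735083,  0.00814761, -0.02086477]), 'grip_force': 0.0, 'grip_width': 0.9981346694177957}
```

```bash
python3 - <<'E'
import cv2
a=cv2.imread("pics/top1.png")[120:300,130:410];cv2.imwrite("pics/topc.png",cv2.resize(a,(784,504),interpolation=2))
a=cv2.imread("pics/scene1.png")[110:350,150:400];cv2.imwrite("pics/scc.png",cv2.resize(a,None,fx=2.4,fy=2.4,interpolation=2))
E
```

```text
(no output)
```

View pics/topc.png

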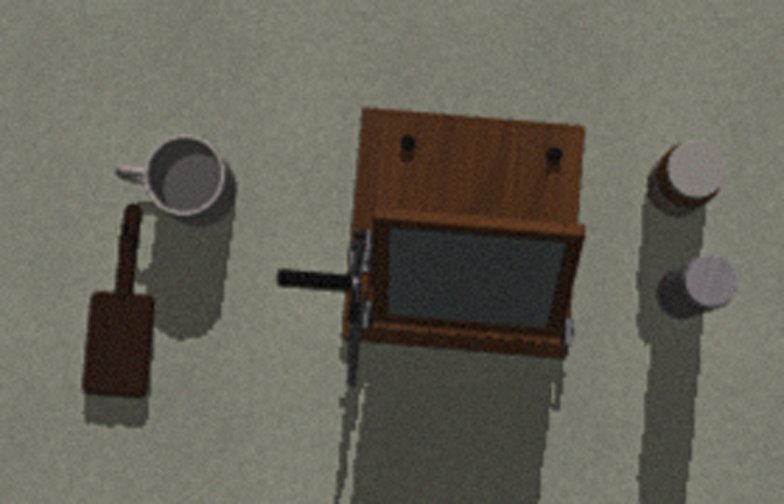

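View pics/scc.png

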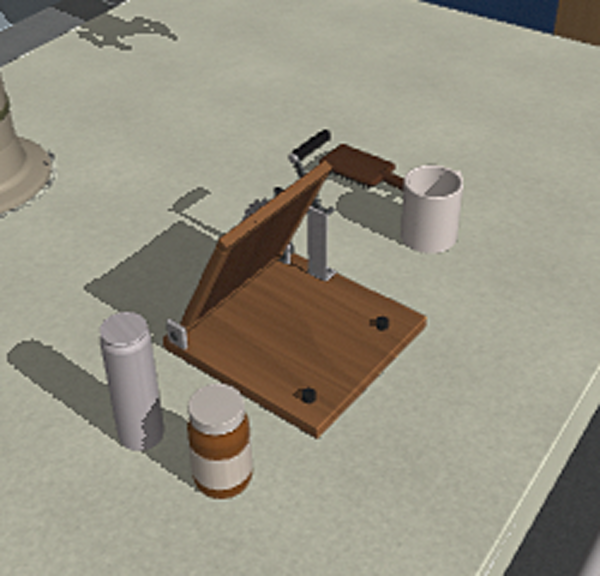

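The top view shows the board corners at about (363,108), (584,126), (566,355) and (345,340) in the crop, and the lever grip from (278,277) to (350,283). The scene view shows the board corners at (427,318), (320,432) and (165,342), and the grip from (298,155) to (328,134). The can and tub stand on the -y side, the mug and brush on the +y side.

```bash
cat >> h.py <<'E'
def S(v,P):  # stand mm -> world
    x,y,a=v; c,s=np.cos(a),np.sin(a); P=np.array(P,float)
    return np.array([x+c*P[0]-s*P[1],y+s*P[0]+c*P[1],P[2]])
def G(q,y=146): return [-35-80*np.sin(.611-q),y,119+80*np.cos(.611-q)]
def Mp(m,r,y,h=0): return [-95+r*np.cos(m)-h*np.sin(m),y,36+r*np.sin(m)+h*np.cos(m)]
E
python3 - <<'E'
from h import *
from scipy.optimize import least_squares
s=capture("scene");t=capture("top")
T=lambda u,v:np.array([130+u/2.8,120+v/2.8]); C=lambda u,v:np.array([150+u/2.4,110+v/2.4])
obs=[(t,T(363,108),(120,125,20)),(t,T(584,126),(120,-105,20)),(t,T(566,355),(-120,-105,20)),(t,T(345,340),(-120,125,20)),
(s,C(427,318),(120,125,20)),(s,C(320,429),(120,-105,20)),(s,C(165,340),(-120,-105,20))]
def f(v): return np.concatenate([proj(p,S(v,X))-o for p,o,X in obs])
r=least_squares(f,[611,-26,0]);v=r.x;print(v,np.round(r.fun.reshape(-1,2),1).tolist())
ge=[(t,T(278,277),177),(t,T(350,283),111),(s,C(328,134),177),(s,C(297,156),111)]
g=least_squares(lambda q:np.concatenate([proj(p,S(v,G(q[0],y)))-o for p,o,y in ge]),[.05]);print("q",g.x,np.round(g.fun,1),S(v,G(g.x[0])))
print("tri ends",tri([ray(*ge[0][:2]),ray(*ge[2][:2])]),tri([ray(*ge[1][:2]),ray(*ge[3][:2])]))
me=[(t,T(584,230),-95),(t,T(374,213),95),(s,C(330,165),95),(s,C(222,243),-95)]
m=least_squares(lambda q:np.concatenate([proj(p,S(v,Mp(q[0],195,y)))-o for p,o,y in me]),[1.]);print("m",m.x,np.round(m.fun,1))
for q in(0,.65,1.3):print("grip",q,S(v,G(q)))
for mm in(m.x[0],.5,0):print("edge",S(v,Mp(mm,170,0)))
print("pivot",S(v,(-35,109,119)))
E
```

```text
[ 6.17270289e+02 -3.48695463e+01 -5.67489665e-02] [[-0.6, -0.9], [0.3, -1.4], [1.1, 0.3], [-1.1, -0.6], [0.0, -1.3], [-0.6, 0.0], [-1.9, -0.7]]
q [0.08263131] [ 0.1 -0.5  0.4 -0.6 -0.8 -0.1 -0.9  0.3] [550.34244414 115.16803049 188.09044823]
tri ends (array([552.26631518, 147.48266219, 186.74090335]), [np.float64(1.540787727353948), np.float64(1.5407877273539539)]) (array([548.17025623,  82.3254435 , 187.52624079]), [np.float64(1.720875197253976), np.float64(1.7208751972538125)])
m [1.13997631] [ 0.9 -0.9 -0.2 -0.6 -0.8 -1.3  0.1 -0.2]
grip 0 [544.78646998 115.48366519 184.52597925]
grip 0.65 [593.72172232 112.70365526 198.93916771]
grip 1.3 [641.38690794 109.99579777 180.75057332]
edge [593.30365715 -33.50800285 190.46601268]
edge [671.37209157 -37.94306781 117.50234156]
edge [692.14955475 -39.12343474  36.        ]
pivot [588.50894951  75.94013441 119.        ]
```

>>> {"name": "drive_tool", "arguments": {
  "commands": "0.176 -0.233 0 0 0 0.035 0;0.176 -0.233 0 0 0 0.035 0;0.176 -0.233 0 0 0 0.035 0;0.176 -0.233 0 0 0 0.035 0;0.176 -0.233 0 0 0 0.035 0;0.176 -0.233 0 0 0 0.035 0;0.176 -0.233 0 0 0 0.035 0;0.176 -0.233 0 0 0 0.035 0;0.176 -0.233 0 0 0 0.035 0;0.176 -0.233 0 0 0 0.035 0;0.176 -0.233 0 0 0 0.035 0;0.176 -0.233 0 0 0 0.035 0;0.176 -0.233 0 0 0 0.035 0;0.176 -0.233 0 0 0 0.035 0;0.176 -0.233 0 0 0 0.035 0;0 0 0 0 0 0 0;0 0 0 0 0 0 0"
}}

```text
time_s: 2.52
eef_pos: [500.2, 118.6, 225.4]
ee_rot: [-0.0, 0.028, 1.0, 0.0]
force: [-0.5, 1.2, -0.3]
grip_width: -0.002
grip_force: 0.0
```

```bash
python3 - <<'E'
from h import *
print(tips_ahead() if callable(tips_ahead) else tips_ahead)
s=sense();w=capture("wrist");cv2.imwrite("pics/w1.png",w["pixels"])
Tt=np.eye(4);Tt[:3,:3]=rot(s["ee_rot"]);Tt[:3,3]=s["eef_pos"];Tc=Tt@np.array(w["tool_from_camera"])
w["position"]=Tc[:3,3];w["attitude"]=Tc[:3,:3]
v=[617.27,-34.87,-.0567]
print(Tt, "ends pred",proj(w,S(v,G(.0826,177))),proj(w,S(v,G(.0826,111))),boxes_of(w,"pawl_grip")[:2],proj(w,S(v,G(.0826))))
E
```

```text
17.0
[[-9.98448528e-01  5.56800223e-02 -5.22394207e-04  5.00199081e+02]
 [ 5.56799913e-02  9.98448663e-01  7.36742900e-05  1.18648562e+02]
 [ 5.25685983e-04  4.44730815e-05 -9.99999861e-01  2.25411986e+02]
 [ 0.00000000e+00  0.00000000e+00  0.00000000e+00  1.00000000e+00]] ends pred [322.79630337 305.20128676] [226.98335247 305.18738747] [{'position': [237.7, 281.7], 'confidence': 0.93}] [277.8001283 305.1947593]
```

View pics/w1.png

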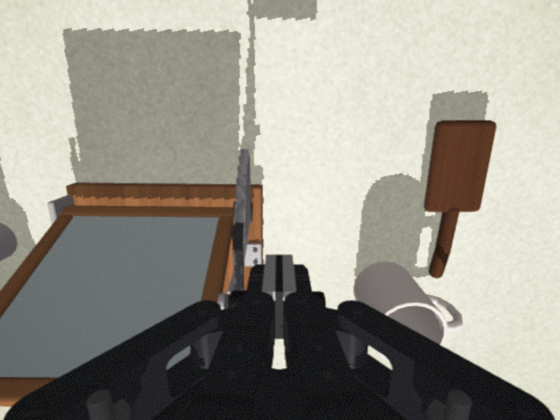

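The wrist view shows the shut fingers (column 280) clear of the quadrant (column 243) and over the grip's line. Lowering, then pushing the lever over.

>>> {"name": "drive_tool", "arguments": {
  "commands": "0 0 -0.22 0 0 0 0;0 0 -0.21 0 0 0 0;0 0 0 0 0 0 0;0.08 -0.005 0 0 0 0 0;0.08 -0.005 0 0 0 0 0;0.08 -0.005 0 0 0 0 0;0.08 -0.005 0 0 0 0 0;0.08 -0.005 0 0 0 0 0;0.08 -0.005 0 0 0 0 0;0.08 -0.005 0 0 0 0 0;0.08 -0.005 0 0 0 0 0"
}}

```text
time_s: 3.53
eef_pos: [569.4, 115.8, 195.7]
ee_rot: [0.011, 0.026, 1.0, 0.0]
force: [-9.0, -0.4, 71.4]
grip_width: -0.005
grip_force: 28.4
```

>>> {"name": "drive_tool", "arguments": {
  "commands": "0.08 -0.005 0 0 0 0 0;0.08 -0.005 0 0 0 0 0;0.08 -0.005 0 0 0 0 0;0.08 -0.005 0 0 0 0 0;0.08 -0.005 0 0 0 0 0;0.08 -0.005 0 0 0 0 0;0.08 -0.005 0 0 0 0 0;0 0 0 0 0 0 0;0 0 0 0 0 0 0"
}}

```text
time_s: 4.28
eef_pos: [620.2, 112.0, 182.7]
ee_rot: [0.0, 0.027, 1.0, -0.0]
force: [-0.6, -0.6, -0.2]
grip_width: 0.001
grip_force: 0.0
```

```bash
python3 - <<'E'
from h import *
s=capture("scene");t=capture("top")
for p in(s,t):
    for k in("pawl_grip","pawl"): print(k,[(np.round(x["position"]),round(x["confidence"],2)) for x in boxes_of(p,k)[:2]], [proj(p,S([617.27,-34.87,-.0567],G(q))).round() for q in(0.08,1.3)])
cv2.imwrite("pics/s2.png",cv2.resize(s["pixels"][110:350,150:400],None,fx=2.4,fy=2.4))
E
```

```text
pawl_grip [(array([298., 186.]), 0.72)] [array([280., 170.]), array([305., 182.])]
pawl [(array([299., 182.]), 0.55)] [array([280., 170.]), array([305., 182.])]
pawl_grip [(array([378., 222.]), 0.29)] [array([242., 219.]), array([245., 184.])]
pawl [] [array([242., 219.]), array([245., 184.])]
```

View pics/s2.png

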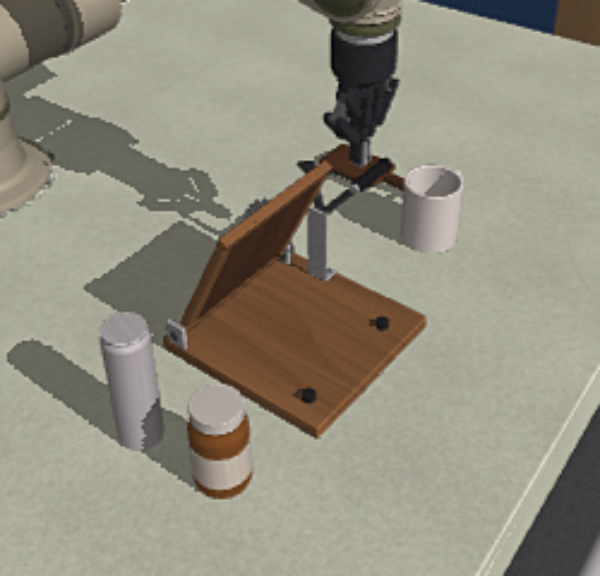

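The lever now leans to +x at the thrown-over stop: grip centre around (372,178), which matches q≈1.3, with the beak lifted. Next, move to the mirror.

>>> {"name": "drive_tool", "arguments": {
  "commands": "-0.2 0 0 0 0 0 0;-0.1 0 0.2 0 0 0 0;-0.1 0 0.2 0 0 0 0;-0.1 0 0.2 0 0 0 0;-0.1 0 0.2 0 0 0 0;0 -0.28 0 0 0 0 0;0 -0.28 0 0 0 0 0;0 -0.28 0 0 0 0 0;0 -0.28 0 0 0 0 0;0 -0.28 0 0 0 0 0;0 0 -0.18 0 0 0 0;0 0 -0.18 0 0 0 0;0 0 -0.18 0 0 0 0;0 0 0 0 0 0 0"
}}

```text
time_s: 5.75
eef_pos: [558.3, -27.7, 205.6]
ee_rot: [-0.003, 0.027, 1.0, 0.001]
force: [-0.6, -0.6, -0.7]
grip_width: 0.002
grip_force: 0.0
```

```bash
python3 - <<'E'
from h import *
s=capture("scene");v=[617.27,-34.87,-.0567]
print([(np.round(x["position"]),round(x["confidence"],2)) for x in boxes_of(s,"pawl_grip")[:2]])
cv2.imwrite("pics/s3.png",cv2.resize(s["pixels"][60:330,150:400],None,fx=2.2,fy=2.2))
# tip-centre path: contact r, tip half width 11
for m in np.arange(1.2,-.01,-.1):
    p=S(v,Mp(m,165,0)); print(round(m,2),np.round(p-[11,0,-17]))
E
```

```text
[(array([298., 187.]), 0.5)]
1.2 [571. -33. 207.]
1.1 [586. -34. 200.]
1.0 [600. -35. 192.]
0.9 [614. -35. 182.]
0.8 [626. -36. 171.]
0.7 [637. -37. 159.]
0.6 [647. -37. 146.]
0.5 [656. -38. 132.]
0.4 [663. -38. 117.]
0.3 [669. -38. 102.]
0.2 [673. -39.  86.]
0.1 [675. -39.  69.]
-0.0 [676. -39.  53.]
```

View pics/s3.png

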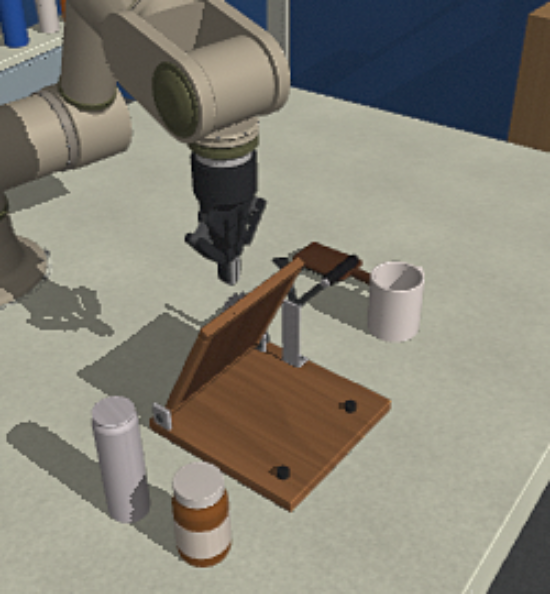

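The lever rests thrown over at (335,280) and the fingers are in front of the glass at (230,270). Now lowering along the arc.

>>> {"name": "drive_tool", "arguments": {
  "commands": "0.07 0 0 0 0 0 0;0.07 0 0 0 0 0 0;0.07 0 -0.03 0 0 0 0;0.07 0 -0.04 0 0 0 0;0.07 0 -0.04 0 0 0 0;0.07 0 -0.04 0 0 0 0;0.07 0 -0.05 0 0 0 0;0.07 0 -0.05 0 0 0 0;0.06 0 -0.055 0 0 0 0;0.06 0 -0.055 0 0 0 0;0.055 0 -0.06 0 0 0 0;0.055 0 -0.06 0 0 0 0;0.05 0 -0.065 0 0 0 0;0.05 0 -0.065 0 0 0 0;0.04 0 -0.07 0 0 0 0;0.04 0 -0.07 0 0 0 0"
}}

```text
time_s: 7.18
eef_pos: [657.2, -27.9, 132.9]
ee_rot: [-0.0, 0.027, 1.0, 0.0]
force: [-0.9, -0.7, 2.5]
grip_width: -0.003
grip_force: 1.0
```

>>> {"name": "drive_tool", "arguments": {
  "commands": "0.035 0 -0.075 0 0 0 0;0.035 0 -0.075 0 0 0 0;0.03 0 -0.08 0 0 0 0;0.03 0 -0.08 0 0 0 0;0.02 0 -0.08 0 0 0 0;0.02 0 -0.08 0 0 0 0;0.01 0 -0.08 0 0 0 0;0.01 0 -0.08 0 0 0 0;0 0 -0.08 0 0 0 0;0 0 0 0 0 0 0"
}}

```text
time_s: 8.02
eef_pos: [674.9, -27.7, 60.5]
ee_rot: [-0.002, 0.027, 1.0, 0.0]
force: [-1.2, -0.3, -1.0]
grip_width: 0.0
grip_force: 0.0
```

>>> {"name": "drive_tool", "arguments": {
  "commands": "0 0 -0.03 0 0 0 0;0 0 -0.03 0 0 0 0;0 0 -0.02 0 0 0 0;0 0 0 0 0 0 0"
}}

```text
time_s: 8.35
eef_pos: [675.8, -27.9, 54.5]
ee_rot: [0.0, 0.027, 1.0, 0.0]
force: [-0.1, 0.2, 0.3]
grip_width: -0.003
grip_force: 0.1
```

>>> {"name": "drive_tool", "arguments": {
  "commands": "0 0 -0.02 0 0 0 0;0 0 -0.02 0 0 0 0;0 0 0 0 0 0 0"
}}

```text
time_s: 8.6
eef_pos: [675.8, -27.9, 50.5]
ee_rot: [0.0, 0.027, 1.0, 0.0]
force: [-0.4, 0.5, 1.2]
grip_width: 0.001
grip_force: 0.5
```

```bash
python3 - <<'E'
from h import *
s=capture("scene")
cv2.imwrite("pics/s4.png",cv2.resize(s["pixels"][110:330,150:400],None,fx=2.6,fy=2.6))
E
```

```text
(no output)
```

View pics/s4.png

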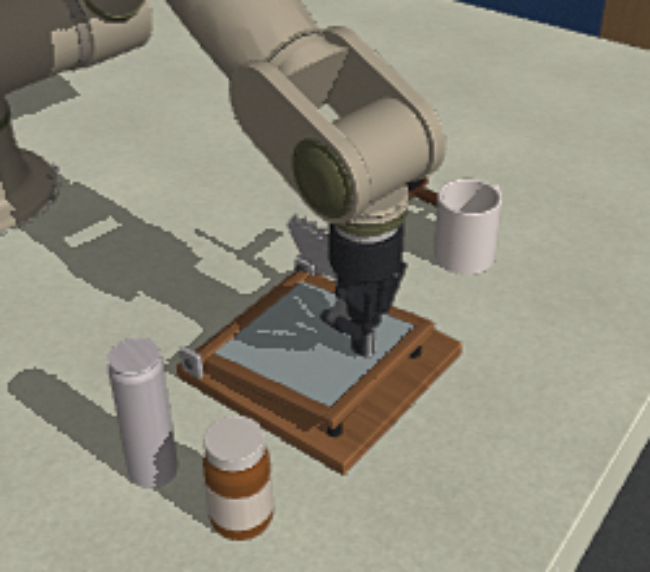

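The mirror is almost down on its two pegs (free edge about (335,415) to (430,325)). I'll press the last few mm.

>>> {"name": "drive_tool", "arguments": {
  "commands": "0 0 -0.02 0 0 0 0;0 0 -0.02 0 0 0 0;0 0 -0.02 0 0 0 0;0 0 0 0 0 0 0"
}}

```text
time_s: 8.98
eef_pos: [675.7, -27.9, 44.2]
ee_rot: [-0.0, 0.027, 1.0, 0.0]
force: [0.7, 0.9, 0.7]
grip_width: 0.002
grip_force: 0.3
```

>>> {"name": "drive_tool", "arguments": {
  "commands": "0 0 -0.02 0 0 0 0;0 0 -0.02 0 0 0 0;0 0 0 0 0 0 0"
}}

```text
time_s: 9.23
eef_pos: [675.6, -27.9, 40.2]
ee_rot: [-0.0, 0.027, 1.0, 0.0]
force: [0.1, 0.5, -0.2]
grip_width: 0.001
grip_force: 0.2
```

```bash
python3 - <<'E'
from h import *
s=capture("scene")
cv2.imwrite("pics/s5.png",cv2.resize(s["pixels"][195:305,210:335],None,fx=5,fy=5,interpolation=2))
E
```

```text
(no output)
```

View pics/s5.png

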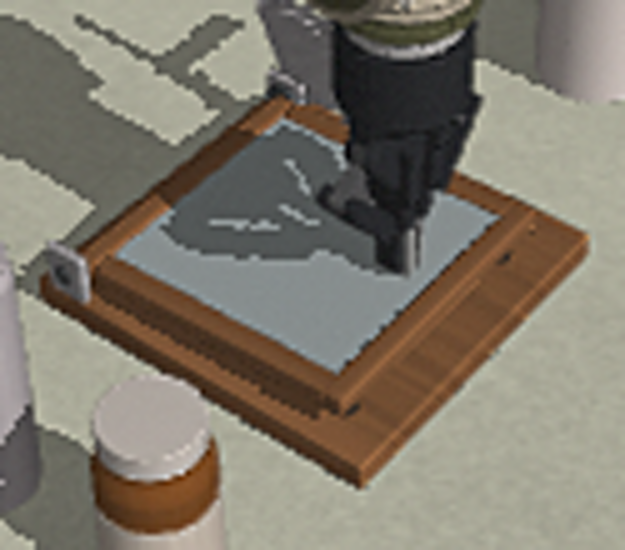

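The mirror is nearly seated and the pegs barely show at (345,408) and (505,258). Pressing until the force rises.

>>> {"name": "drive_tool", "arguments": {
  "commands": "0 0 -0.02 0 0 0 0;0 0 -0.02 0 0 0 0;0 0 0 0 0 0 0"
}}

```text
time_s: 9.53
eef_pos: [675.7, -27.9, 36.2]
ee_rot: [-0.0, 0.027, 1.0, 0.0]
force: [0.7, -0.7, -0.2]
grip_width: 0.003
grip_force: 0.0
```

>>> {"name": "drive_tool", "arguments": {
  "commands": "0 0 -0.015 0 0 0 0;0 0 0 0 0 0 0"
}}

```text
time_s: 9.7
eef_pos: [675.7, -27.9, 34.9]
ee_rot: [-0.0, 0.027, 1.0, 0.0]
force: [0.1, 0.0, -0.6]
grip_width: 0.001
grip_force: 0.0
```

>>> {"name": "drive_tool", "arguments": {
  "commands": "0 0 -0.02 0 0 0 0"
}}

```text
time_s: 9.78
eef_pos: [675.9, -27.9, 34.2]
ee_rot: [0.0, 0.027, 1.0, -0.0]
force: [-10.6, 1.7, 23.5]
grip_width: -0.004
grip_force: 12.0
```

>>> {"name": "drive_tool", "arguments": {
  "commands": "0 0 -0.02 0 0 0 0"
}}

```text
time_s: 9.87
eef_pos: [676.0, -28.0, 34.0]
ee_rot: [0.0, 0.027, 1.0, -0.0]
force: [-15.1, 1.8, 33.2]
grip_width: 0.002
grip_force: 17.1
```

Firm stop, so the mirror is flat. Lifting and going round to the +x side of the lever. The contact showed that the shut tips sit nearly level with the TCP, so I'll go lower on the grip this time.

>>> {"name": "drive_tool", "arguments": {
  "commands": "0 0 0.05 0 0 0 0;0 0 0.2 0 0 0 0;0 0 0.3 0 0 0 0;0 0 0.3 0 0 0 0;0 0 0.3 0 0 0 0;0 0 0.3 0 0 0 0;0 0 0.3 0 0 0 0;0 0 0.3 0 0 0 0;0 0 0.25 0 0 0 0;0 0.276 0 0 0 0 0;0 0.276 0 0 0 0 0;0 0.276 0 0 0 0 0;0 0.276 0 0 0 0 0;0 0.276 0 0 0 0 0;0 0 0 0 0 0 0"
}}

```text
time_s: 11.12
eef_pos: [675.2, 115.0, 260.8]
ee_rot: [-0.0, 0.024, 1.0, 0.001]
force: [0.7, -0.2, 1.2]
grip_width: 0.0
grip_force: 0.0
```

```bash
python3 - <<'E'
from h import *
s=capture("scene");t=capture("top");v=[617.27,-34.87,-.0567]
a=cv2.resize(s["pixels"][130:310,190:360],None,fx=2.6,fy=2.6);b=cv2.resize(t["pixels"][140:260,190:350],None,fx=2.2,fy=2.2)
c=np.zeros((480,800,3),np.uint8);c[:a.shape[0],:a.shape[1]]=a;c[:b.shape[0],445:445+b.shape[1]]=b[:,:355]
cv2.imwrite("pics/s6.png",c)
for p in(s,t): print([(k,np.round(x["position"])) for k in("pawl_grip","mug","hairbrush") for x in boxes_of(p,k)[:1]],proj(p,S(v,G(1.3))))
for k,d in(("tub",0),("foam_can",0)): print(k,[np.round(x["position"]) for p in(s,t) for x in boxes_of(p,k)[:1]])
E
```

```text
[('pawl_grip', array([295., 189.])), ('mug', array([330., 198.]))] [304.96919255 182.22422069]
[('pawl_grip', array([250., 183.])), ('mug', array([188., 179.])), ('hairbrush', array([171., 239.]))] [244.82771259 184.25287318]
tub [array([239., 295.]), array([375., 183.])]
foam_can [array([205., 266.]), array([378., 224.])]
```

View pics/s6.png

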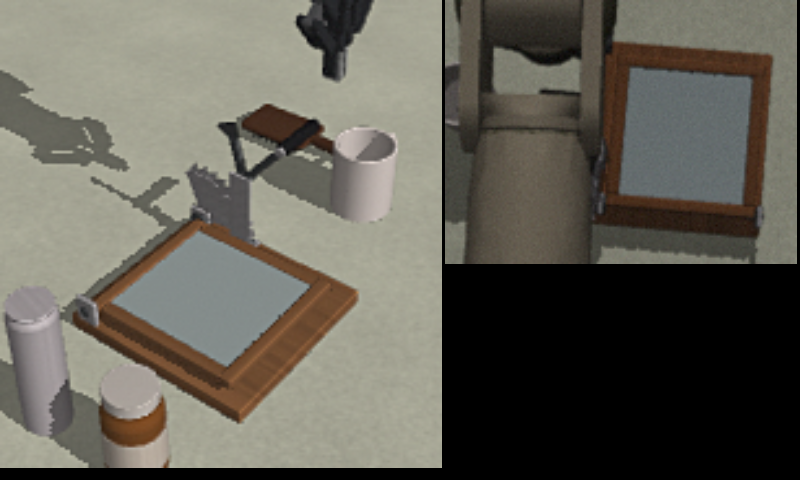

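The mirror lies flat, the lever is still over with its grip end at (318,125), and the toiletries are unmoved. Descend behind the grip and push back.

>>> {"name": "drive_tool", "arguments": {
  "commands": "0 -0.04 -0.23 0 0 0 0;0 0 -0.23 0 0 0 0;0 0 -0.23 0 0 0 0;0 0 -0.24 0 0 0 0;0 0 0 0 0 0 0;-0.07 0.004 0 0 0 0 0;-0.07 0.004 0 0 0 0 0;-0.07 0.004 0.045 0 0 0 0;-0.07 0.004 0.045 0 0 0 0"
}}

```text
time_s: 12.47
eef_pos: [647.9, 107.7, 178.8]
ee_rot: [0.001, 0.027, 1.0, 0.0]
force: [1.6, 0.3, 1.3]
grip_width: 0.002
grip_force: 0.5
```

>>> {"name": "drive_tool", "arguments": {
  "commands": "-0.07 0.004 0.03 0 0 0 0;-0.07 0.004 0.03 0 0 0 0;-0.07 0.004 0.01 0 0 0 0;-0.07 0.004 0.01 0 0 0 0;-0.07 0.004 0 0 0 0 0;-0.07 0.004 0 0 0 0 0;-0.07 0.004 0 0 0 0 0;-0.07 0.004 0 0 0 0 0;-0.07 0.004 0 0 0 0 0;0 0 0 0 0 0 0"
}}

```text
time_s: 13.3
eef_pos: [583.7, 111.5, 185.4]
ee_rot: [-0.0, 0.027, 1.0, 0.0]
force: [0.3, 0.1, -0.0]
grip_width: 0.0
grip_force: 0.0
```

>>> {"name": "drive_tool", "arguments": {
  "commands": "0.15 0 0 0 0 0 0;0.15 0 0 0 0 0 0;0 0 0.25 0 0 0 0;0 0 0.25 0 0 0 0;0 0 0.25 0 0 0 0;0 0 0.25 0 0 0 0;0.1 0 0.2 0 0 0 0;0 0 0 0 0 0 0;0 0 0 0 0 0 0"
}}

```text
time_s: 14.05
eef_pos: [625.2, 111.2, 305.4]
ee_rot: [0.001, 0.027, 1.0, 0.0]
force: [0.1, 0.1, 0.1]
grip_width: 0.003
grip_force: 0.0
```

```bash
python3 - <<'E'
from h import *
s=capture("scene");v=[617.27,-34.87,-.0567]
cv2.imwrite("pics/s7.png",cv2.resize(s["pixels"][110:330,150:400],None,fx=2.6,fy=2.6))
print([[np.round((proj(s,S(v,G(q,y)))-[150,110])*2.6) for y in(111,177)] for q in(0,.1,.3)])
print(boxes_of(s,"pawl_grip")[:1])
E
```

```text
[[array([316., 171.]), array([349., 146.])], [array([320., 170.]), array([354., 145.])], [array([330., 169.]), array([364., 144.])]]
[{'position': [275.1, 184.3], 'confidence': 0.72}]
```

View pics/s7.png

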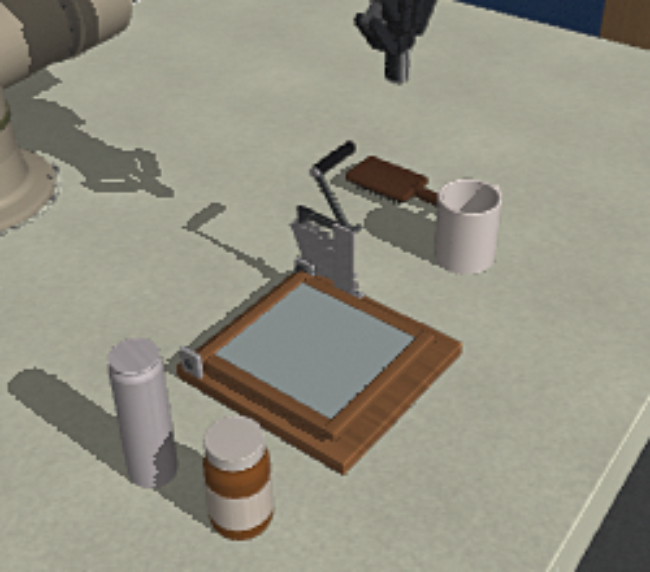

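The lever is seated: its grip runs from (315,170) to (352,147), which matches q≈0–0.1. The mirror is flat, the toiletries are in place and the robot is clear.

```bash
python3 -c "
from rig import *
print(finish_job())"
```

```text
the job is handed in; nothing more can be done
None
```

I threw the pawl lever over, lowered the mirror flat onto its stand and threw the lever back so the pawl sits in the teeth again; the camera showed the toiletries still in place, and I handed the job in at about 14 s, with no verdict returned.

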